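# Slide a tile along the fence into the corner of the printing board

### The job

Load the loose terracotta tile into the tile-printing board: with the fingertips push it flat against the long fence first, then slide it along the fence, keeping it against the fence, until it is fully home in the corner pocket, snug against both the fence and the end stop. The tile is only pushed, never picked up or tipped, and it is left lying there; leave the stencil frame folded back and everything else where it is.

Things in the scene. Friction and masses are not known exactly. Their poses are not given: they have to be found in the camera images.
- tile_center (a point): centre of the loose fired terracotta tile, a flat rectangle 50 mm (its x) by 70 mm (its y) by 10 mm thick (z), 45 to 90 g, lying flat on the printing board somewhere along the fence, a little away from it and askew. It is loaded with its 70 mm side along the fence.
- corner (a point): inside corner of the pocket, on the board's top surface. Its x axis points square into the fence, its y axis along the fence towards the end stop: the fence's face is its plane x = 0, the end stop's face its plane y = 0. The tile's centre, when home, is at x = -25, y = -35, z = +5 mm in this frame. Fence, end stop and keeper are aluminium strips 8 mm high, lower than the tile.
- keeper (a point): mid-length of the keeper's face, on the board's top surface, same axes as the corner (at x = -53, y = -20 mm from it). The keeper is a short strip facing the fence, 40 mm long; between them is a 53 mm wide slot for the tile. At its open end a flared lead-in goes on another 22 mm and widens by 12 mm, so 8 mm of the home tile still stick out.
- fence_end (a point): other end of the fence's face, on the board's top surface, same axes, at y = -354 mm from the corner. The board is fixed to the table, 18 mm thick; it reaches 16 mm past this point along the fence and 185 mm from the fence's face on the open side, bare except for the tile and the ink jar.
- stencil_frame (a joint): hinge of the wooden stencil frame (200 x 215 mm), folded back flat beyond the fence: 0 = folded back and at rest, about 3 = swung over onto the pocket. It stays at 0.
- ink_jar: small glass jar with a white lid, 40 mm across, 45 mm high, standing on the board near the pocket on the open side of the keeper; origin at the centre of its underside. Bystander.
- palette_knife: palette knife 150 mm long, 10 mm high, lying on the board behind the fence; origin under its middle. Bystander.
- squeegee: wooden squeegee with a rubber blade, 57 x 150 mm, 22 mm high, on the table; origin under its wooden bar. Bystander.
- fork: fork with a wooden handle, 235 mm long, 11 mm high, lying on the table; origin under its middle. Bystander.
- brush_pot: white ceramic pot 76 mm across, 90 mm high, with brushes up to 165 mm, on the table; origin under its centre. Bystander.
- bowl: terracotta bowl 110 mm across, 45 mm high, on the table; origin under its centre. Bystander.
- kiln_prop: square pale kiln prop 38 x 38 x 75 mm standing on the table; origin under its centre. Bystander.
Mind the look-alikes: they are no part of the job. Of the things shaped like the part that bears tile_center, the terracotta one is meant.

How it is judged:
On the way, in this order (a step that is already met when the one before it is completed fails the run):
1. the tile lies flat against the fence (gap under 2.5 mm, square within 3 degrees), still short of the pocket and its lead-in (x of tile_center in the frame of corner above -0.0275 m and angle between the y axis of tile_center and the y axis of corner, either way round below 0.052 rad and y of tile_center in the frame of corner below -0.104 m), for 0.1 s.
2. the tile is home in the corner pocket, against the fence and the end stop (x of tile_center in the frame of corner between -0.0275 and -0.0225 m and y of tile_center in the frame of corner between -0.0375 and -0.0325 m and z of tile_center in the frame of corner between 0.003 and 0.007 m and angle between the y axis of tile_center and the y axis of corner, either way round below 0.05 rad), for 0.2 s.
At the end, for the whole second after the job is handed in: The tile lies flat on the board and at rest in the pocket, 70 mm side along the fence, within 2.5 mm of touching the fence and of touching the end stop, square within 0.05 rad (all of step 2 and linear speed of tile below 0.01 m/s).
It fails at once if the tile is lifted more than 6 mm off the board (z of tile_center in the frame of corner above 0.011 m).
It fails at once if the tile is tipped by more than 0.25 rad (angle between tile_center's own z axis and vertical above 0.25 rad).
It fails at once if the tile enters the pocket's lead-in more than 8 mm off the fence (x of tile_center in the frame of corner below -0.033 m and y of tile_center in the frame of corner above -0.097 m).
It fails at once if the stencil frame is swung by more than 0.1 rad (value of joint stencil_frame above 0.1 rad).
It fails at once if a bystander (ink jar, palette knife, squeegee, fork, brush pot, bowl or kiln prop) is moved more than 20 mm (distance of any of ink_jar, palette_knife, squeegee, fork, brush_pot, bowl, kiln_prop from where it was at the start of the episode above 0.02 m).
It also fails if it takes over 51 s, if anything falls off the work surface, if the arm or the gripper's body presses on something with over 40 N, if the wrist force passes 120 N, or if a joint passes its speed limit or range.

### The arm

A 6-joint arm with a two-finger parallel gripper is mounted at the origin on the work surface. World frame = base frame: x ahead of the robot, y to its left, z up, the work surface at z = 0. Lengths are in m, angles in rad, forces in N, time in s.
With the tool pointing down it reaches from about 0.275 to 0.825 m from the base axis. Payload 4.9 kg.
Tool frame: the origin (TCP) lies midway between the tips of the shut fingers; the grasp point (between the pads) lies 19 mm behind it (grip_point_offset is the distance from the TCP to the grasp point, in m); z points along the fingers, y is the line along which they close (so a half turn about z gives the same grasp; the last joint's range is limited). The gripper opens to 85 mm and grips with 20 to 120 N. Pads are 22 mm wide; open, the fingers measure 114 mm over their backs; the gripper's body (76 mm by 85 mm) begins 54 mm behind the grasp point. The pads swing forward as they close: fully open they stand 13 mm farther back than shut.
Start: joints at [0.967, 0.326, -0.193, 1.052, 0, 1.437], TCP at [0.249, 0.49, 0.231] pointing down, gripper open.
Joint ranges: [-2.65, 2.65], [-0.97, 1.79], [-1.3, 1.35], [-1.93, 2.1], [-1.47, 1.37], [-3.14, 3.14]. Speed limits (rad/s): [2.57, 2.57, 3.14, 3.14, 3.14, 3.14].

### API

Orientations are given as a rotation vector (axis times angle).
In Python, from cell import * gives the robot as it stands. Calls block until the motion is done:
- movep(position, orientation): joint-space move of the TCP to a pose.
- move_l(position, velocity=0.15, rot=None, until_force=None): straight line of the TCP; rot=None keeps the orientation; velocity is the mean speed in m/s. With until_force (N) it stops when the force on the tool has changed by that much, and returns True; else False.
- set_joints(angles): joint-space move.
- let_go() and grab(newtons=None): open the fingers fully, or close them until they stop; newtons is the grip in N (None keeps the last).
- sleep(seconds).
- ik(position, orientation): joint angles nearest the present ones, or None.
- get_state(): the state.
- grab_frame(name): name is "side" or "top" or "wrist"; returns a dict with "img" (420x560x3 uint8, red, green, blue), "fx", "fy", "cx", "cy" (pixels), "cam_to_world" (4x4, takes a point from camera to world coordinates); the wrist camera has in their place "T_tool_cam" (4x4, takes a point from camera to tool coordinates, whose origin is the TCP and whose axes are the flange's). Camera axes: x right, y down, z forward; pixel columns grow to the right and rows downward; lengths in m; the calibration is good to about 2 mm. A picture is of the moment at which its call begins: read the wrist's pose just before it. There is no depth.
A pose or a line that the arm cannot do raises MotionError and nothing moves.
- sign_off(): hands the job in; it is judged then, once.
Trained networks look in the newest picture that a camera, given by its name, has taken for a name from the list of things; names that differ only in an ending like _2 or _b are one class to them, and where a whole thing is asked for, a point or a joint stands for the part that bears it (a point fixed in the world has none). Each returns a list of dicts, best first, with "score" (0 to 1); they miss things now and then, are a little off and sometimes report something else, mostly with a low value. They report only what shows in the picture. A call takes as long as a camera call. They do not tell look-alikes from the thing itself.
- spot_in(camera, name): "centre" ([column, row] in pixels, amid what is visible of it).
- silhouettes(camera, name): "mask" (420x560 bool, what is visible of it) and "centre" ([column, row] in pixels, amid what is visible of it).
- tip_of(camera, name): "centre" ([column, row] in pixels: a listed point, or the origin of a listed thing).
The state is a dict: "clock": time; "q": joint angles; "joint_velocities": joint speeds; "tau": joint torques, N m; "position": TCP position; "eef_rot": TCP orientation; "contact_force": force on the tool from outside, world axes, zero at the start; "wrist_torque": the same for the moment, N m; "finger_gap": opening from 0.0 (shut) to 1.0 (fully open); "grasp_force": force on a finger pad.
Only numpy, scipy, OpenCV 4.12 (cv2) and the standard library are available. Lean on these libraries where they do the work, as an engineer would, in place of code of your own. Each camera call takes 0.05 s, during which the arm holds its last target. There are 200 camera calls.

## Working session

There is one attempt and no reset: what is moved stays moved. The work goes in short steps, each a Python script; the robot and the scene stay as the last script left them, time stands still between calls to the robot, and variables do not carry over. Pictures are saved under pics/ and viewed, at most 10 in all, crops included, and the job is handed in when it is done.

```bash
ls; mkdir -p pics; cat > h.py <<'E'
from cell import *
import numpy as np, cv2
def ray(f,px,z):
    T=np.array(f["cam_to_world"]);d=T[:3,:3]@np.array([(px[0]-f["cx"])/f["fx"],(px[1]-f["cy"])/f["fy"],1]);o=T[:3,3]
    return o+d*(z-o[2])/d[2]
def save(img,n): cv2.imwrite(f"pics/{n}.png",cv2.cvtColor(np.ascontiguousarray(img),cv2.COLOR_RGB2BGR))
E
python3 - <<'E'
from h import *
for c in ("top","side"):
    f=grab_frame(c); save(f["img"],c+"0")
    for n in ("tile_center","corner","keeper","fence_end"):
        for r in tip_of(c,n)[:4]: print(c,n,np.round(r["centre"],1),round(r["score"],2),np.round(ray(f,r["centre"],0.023 if n=="tile_center" else .018),4))
    for n in ("ink_jar","tile_center"):
        for r in spot_in(c,n)[:4]: print(c,"spot",n,np.round(r["centre"],1),round(r["score"],2),np.round(ray(f,r["centre"],0.028),4))
    print(np.round(f["cam_to_world"],3), f["fx"])
print(get_state())
E
```

```text
pics
top tile_center [367.5 203.7] 0.9 [ 0.5817 -0.3028  0.023 ]
top tile_center [293.4 224.5] 0.59 [ 0.5183 -0.073   0.023 ]
top tile_center [343.1 152.9] 0.53 [ 0.7448 -0.2322  0.023 ]
top tile_center [401.2 177.8] 0.52 [ 0.6632 -0.4112  0.023 ]
top corner [221.1 201.5] 0.9 [0.5924 0.1498 0.018 ]
top keeper [229.4 220.7] 0.63 [0.5321 0.1235 0.018 ]
top keeper [118.  194.8] 0.35 [0.6155 0.4693 0.018 ]
top fence_end [336.6 202.9] 0.73 [ 0.5857 -0.208   0.018 ]
top spot ink_jar [296.8 184.3] 0.67 [ 0.6432 -0.0849  0.028 ]
top spot ink_jar [218.3 249.9] 0.55 [0.4416 0.1548 0.028 ]
top spot tile_center [341.6 155. ] 0.87 [ 0.7364 -0.2265  0.028 ]
top spot tile_center [291.5 224.6] 0.74 [ 0.5173 -0.0671  0.028 ]
top spot tile_center [371.4 204.5] 0.74 [ 0.5782 -0.3136  0.028 ]
top spot tile_center [373.7 248.7] 0.7 [ 0.442  -0.3151  0.028 ]
[[-0.007 -0.987  0.158  0.331]
 [-1.     0.006 -0.008 -0.026]
 [ 0.007 -0.158 -0.987  1.349]
 [ 0.     0.     0.     1.   ]] 437.2164749890915
side tile_center [353.5 280.7] 0.98 [ 0.568  -0.3175  0.023 ]
side tile_center [367.9 231.9] 0.82 [ 0.7359 -
[... 838 characters left out ...]
ck': 0.7, 'q': array([ 9.66831938e-01,  3.26153605e-01, -1.92588513e-01,  1.05199187e+00,
        1.21992557e-05,  1.43653867e+00]), 'joint_velocities': array([ 5.15423065e-05,  7.10701427e-04,  4.99251940e-04, -1.41956869e-03,
       -1.57738527e-03,  1.78665146e-04]), 'tau': array([-1.44312812e-04, -4.43195415e+01,  2.62713665e+01,  7.93914169e-04,
       -2.22215317e-04,  8.41755678e-06]), 'position': array([0.24897581, 0.49045339, 0.23131049]), 'eef_rot': array([7.31047211e-01, 3.05534033e+00, 9.82399643e-05]), 'contact_force': array([0.09430874, 0.45634262, 0.20204958]), 'wrist_torque': array([ 0.01560641, -0.02197114, -0.04364928]), 'grasp_force': 0.0, 'finger_gap': 1.0011323978894469}
```

View pics/top0.png

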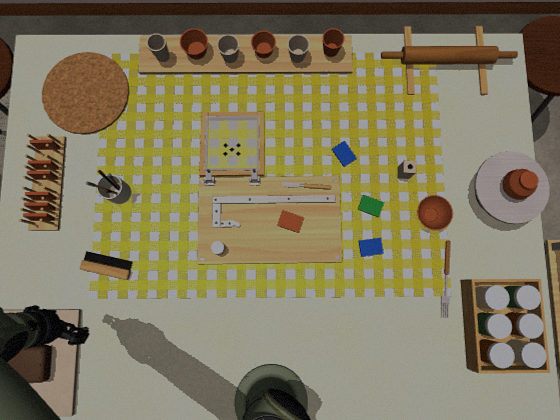

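View pics/side0.png

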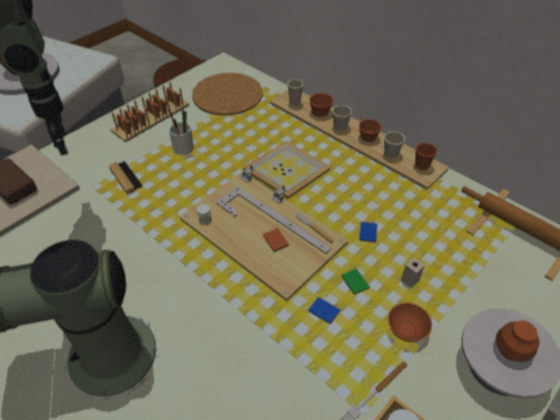

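The tile candidates in the top view are:
- terracotta on the board (291,221)
- blue (343,154)
- blue (371,247)
- green (371,206)

Only the first is terracotta, the right size, and on the board near the fence. I'll confirm it with a closer wrist view.

```bash
cat >> h.py <<'E'
def wrist():
    s=get_state(); f=grab_frame("wrist")
    T=np.eye(4);T[:3,:3]=cv2.Rodrigues(np.array(s["eef_rot"]))[0];T[:3,3]=s["position"]
    f["cam_to_world"]=T@np.array(f["T_tool_cam"]); return f
def tile_mask(f):
    h=cv2.cvtColor(np.ascontiguousarray(f["img"]),cv2.COLOR_RGB2HSV)
    m=((h[...,0]<11)|(h[...,0]>174))&(h[...,1]>130)&(h[...,2]>50)
    n,l,st,c=cv2.connectedComponentsWithStats(m.astype(np.uint8))
    i=1+np.argmax(st[1:,4]); return l==i
E
python3 - <<'E'
from h import *
movep([0.45,-0.05,0.33],[0,np.pi,0])
f=wrist(); save(f["img"],"w1"); print(np.round(f["cam_to_world"],3),f["fx"])
for n in ("tile_center","corner","keeper","fence_end"):
    for r in tip_of("wrist",n)[:3]: print(n,np.round(r["centre"],1),round(r["score"],2),np.round(ray(f,r["centre"],0.023 if n=="tile_center" else .018),4))
for r in silhouettes("wrist","tile_center")[:2]:
    p=np.argwhere(r["mask"])[:,::-1].astype(np.float32); b=cv2.minAreaRect(p); print(b)
    print(np.round([ray(f,q,.028)[:2] for q in cv2.boxPoints(b)],4))
print(get_state()["clock"])
E
```

```text
[[-0.001  0.95   0.313  0.371]
 [ 1.     0.001  0.    -0.05 ]
 [ 0.     0.313 -0.95   0.471]
 [ 0.     0.     0.     1.   ]] 295.3422950448403
tile_center [114.9 162.5] 0.77 [ 0.4445 -0.2959  0.023 ]
tile_center [268.5 216.4] 0.68 [ 0.5313 -0.0633  0.023 ]
tile_center [123.3 240. ] 0.55 [ 0.5729 -0.304   0.023 ]
corner [394.1 245.9] 0.83 [0.5857 0.1479 0.018 ]
keeper [389.8 217.9] 0.57 [0.5355 0.1346 0.018 ]
fence_end [189.1 247.5] 0.63 [ 0.5889 -0.198   0.018 ]
((112.82307434082031, 166.08460998535156), (34.10955047607422, 50.73020553588867), 82.87498474121094)
[[ 0.4286 -0.3342]
 [ 0.4193 -0.2581]
 [ 0.4703 -0.2592]
 [ 0.4802 -0.3381]]
((185.9203643798828, 329.1947021484375), (18.62627410888672, 24.835031509399414), 48.8140754699707)
[[ 0.7508 -0.2442]
 [ 0.7151 -0.2067]
 [ 0.7456 -0.1872]
 [ 0.7826 -0.2249]]
3.1
```

View pics/w1.png

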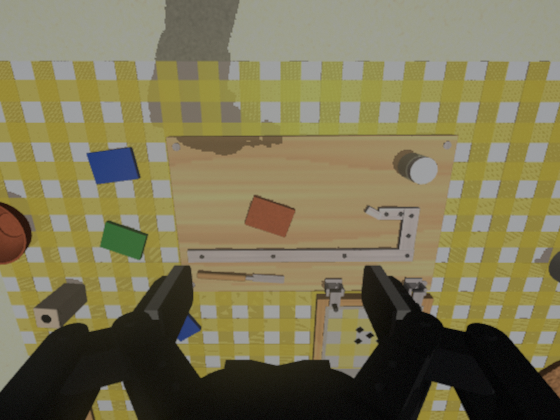

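The wrist view shows the terracotta tile at (270,216), the fence at row ~250, the corner at (399,249), the keeper at (400,217), and the jar at (420,168). Next I measure the tile outline and fence edge, and check an enlarged crop.

```bash
python3 - <<'E'
from h import *
f=wrist(); im=np.ascontiguousarray(f["img"])
m=tile_mask(f); cv2_m=m.astype(np.uint8)
# restrict to board
print(m.sum(), np.argwhere(m).mean(0)[::-1])
box=np.zeros_like(m); box[185:245,235:305]=1
h=cv2.cvtColor(im,cv2.COLOR_RGB2HSV); print(h[216,270],h[180,300],h[216,262])
mm=((h[...,0]<10)|(h[...,0]>174))&(h[...,1]>140)&box
p=np.argwhere(mm)[:,::-1].astype(np.float32); b=cv2.minAreaRect(p); print(b)
w=np.array([ray(f,q,.026)[:2] for q in cv2.boxPoints(b)]);print(np.round(w,4),w.mean(0))
for c in (205,230,330,350,375): # fence edge rows
    g=cv2.cvtColor(im,cv2.COLOR_RGB2GRAY)[:,c].astype(int); print(c,g[238:268])
save(cv2.resize(im[140:300,170:450],None,fx=2.8,fy=2.8,interpolation=cv2.INTER_CUBIC),"crop1")
E
```

```text
1201 [269.39467111 216.32056619]
[  9 151 133] [ 20  95 156] [  9 152 134]
((269.6499938964844, 216.55001831054688), (42.058292388916016, 27.828041076660156), 18.43494987487793)
[[ 0.5417 -0.101 ]
 [ 0.4975 -0.0857]
 [ 0.5194 -0.0228]
 [ 0.5649 -0.0364]] [ 0.53086377 -0.0614767 ]
205 [129 128 127 127 128 130 135 140 141 139 119  74 101 136 142 143 143 143
 141 141 139 142 142 140 135 129 130 131 134 138]
230 [128 129 128 129 129 131 136 140 140 123  87  71 104 142 144 144 146 147
 145 142 141 143 143 141 135 130 131 132 137 140]
330 [129 131 133 135 137 141 140 140 140 121  80  78 117 147 143 143 144 143
 142 144 145 145 144 138 125 136 133 137 142 144]
350 [130 135 140 141 139 139 140 139 138 121  79  81 119 145 144 145 144 144
 142 142 143 143 144 144 137 135 133 137 139 143]
375 [140 141 142 142 140 140 139 139 136 119  73  93 132 146 148 149 149 148
 144 142 146 145 146 144 136 134 125  93  54  58]
```

View pics/crop1.png

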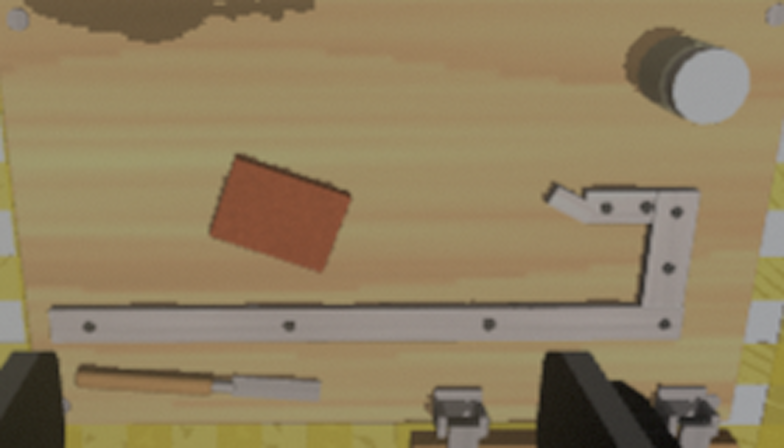

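The crop confirms it: the terracotta tile is on the board at crop (280,213), askew about 18°, and the fence edge runs from (50,308) to (640,303). Now the fence line in world coordinates, then push 1.

```bash
cat >> h.py <<'E'
def fence_pts(f,cols,lo,hi,z=.026):
    "bright-side edge below the darkest row (fence side shadow)"
    g=cv2.GaussianBlur(cv2.cvtColor(np.ascontiguousarray(f["img"]),cv2.COLOR_RGB2GRAY),(1,1),0).astype(float)
    out=[]
    for c in cols:
        v=g[lo:hi,c]; k=int(np.argmin(v)); 
        if v[k]>105: continue
        j=k
        while v[j]<118 and j<len(v)-2: j+=1
        r=lo+j-1+(118-v[j-1])/(v[j]-v[j-1]); out.append(ray(f,(c,r),z)[:2])
    return np.array(out)
def fence_line(f,cols,lo,hi):
    p=fence_pts(f,cols,lo,hi)
    vx,vy,x0,y0=cv2.fitLine(p.astype(np.float32),cv2.DIST_HUBER,0,.002,.0001).ravel()
    s=vx/vy; return x0-s*y0,s,p   # x = a + s*y
E
python3 - <<'E'
from h import *
f=wrist()
a,s,p=fence_line(f,range(192,392,4),243,256)
print(a,s,len(p),np.std(p[:,0]-a-s*p[:,1]))
for px in ((188,251),(398.6,249)): print(ray(f,px,.026))
for px in ((398.6,249),): print(ray(f,px,.018))
E
```

```text
0.5897871 -0.004550087 50 0.00032017032501493293
[ 0.59154501 -0.19813261  0.026     ]
[0.58760423 0.15227363 0.026     ]
[0.59149749 0.15590829 0.018     ]
```

```bash
python3 - <<'E'
from h import *
R=[0,np.pi,0]
grab(20)
movep([.455,-.062,.10],R); move_l([.455,-.062,.023],.08)
F0=get_state()["contact_force"]; print("F0",F0,get_state()["finger_gap"])
r=move_l([.545,-.062,.023],.025,until_force=5)
s=get_state(); print(r,s["position"],s["contact_force"],s["clock"])
p=s["position"]
move_l([p[0]-.03,-.062,.023],.08); move_l([.44,-.062,.23],.2)
f=wrist(); save(f["img"],"w2")
m=tile_mask(f); b=cv2.minAreaRect(np.argwhere(m)[:,::-1].astype(np.float32)); print(b)
w=np.array([ray(f,q,.028)[:2] for q in cv2.boxPoints(b)]); print(np.round(w,4)); print(get_state()["clock"])
E
```

```text
F0 [ 0.60628799 -0.42445039 -0.74174084] -0.000584136707811551
True [ 0.52186425 -0.06244068  0.02242216] [ 0.49091046 -0.00080101 -0.30663406] 8.4083
((299.4668884277344, 266.9978332519531), (18.226207733154297, 19.090953826904297), 3.814074993133545)
[[ 0.5649 -0.0455]
 [ 0.5371 -0.0442]
 [ 0.5388 -0.0207]
 [ 0.5667 -0.0215]]
10.1917
```

View pics/w2.png

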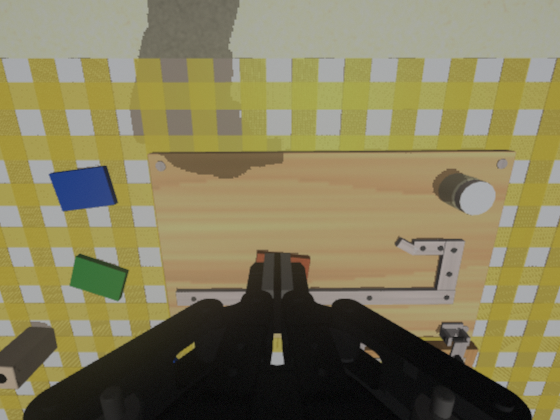

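The shut fingers at (280,270) hide most of the tile, whose near edge at row ~255 looks square. I'll step back for a clear view.

```bash
cat >> h.py <<'E'
def tile_report(f,cols,lo,hi):
    m=tile_mask(f); b=cv2.minAreaRect(np.argwhere(m)[:,::-1].astype(np.float32))
    w=np.array([ray(f,q,.028)[:2] for q in cv2.boxPoints(b)]); print("tile",np.round(w,4).tolist(),np.round(w.mean(0),4),b)
    a,s,p=fence_line(f,cols,lo,hi); print("fence",a,s,len(p))
    print("gap at far corners",[round(float(a+s*q[1]-q[0]),4) for q in w])
E
python3 - <<'E'
from h import *
move_l([.36,-.06,.26],.2)
f=wrist(); save(f["img"],"w3"); save(cv2.resize(f["img"][250:400,130:460],None,fx=2.4,fy=2.4,interpolation=cv2.INTER_CUBIC),"c3")
m=tile_mask(f); b=cv2.minAreaRect(np.argwhere(m)[:,::-1].astype(np.float32)); print(b)
w=np.array([ray(f,q,.028)[:2] for q in cv2.boxPoints(b)]); print(np.round(w,4)); print(get_state()["clock"])
E
```

```text
((6.0, 315.0), (42.0, 12.0), 90.0)
[[ 0.5355 -0.4684]
 [ 0.5355 -0.4508]
 [ 0.6111 -0.4719]
 [ 0.6112 -0.4906]]
10.8167
```

View pics/w3.png

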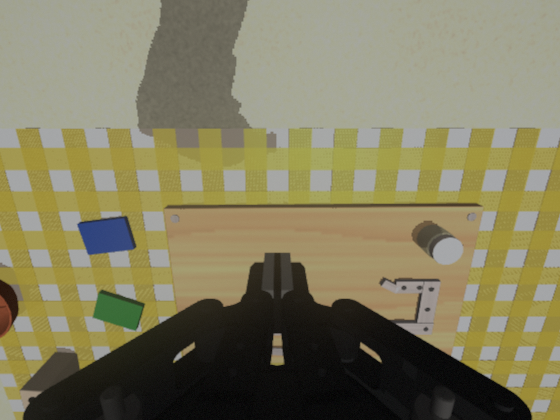

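The fingers still hide the tile at this pose. I'll shift the arm sideways so the tile appears beside them.

```bash
python3 - <<'E'
from h import *
move_l([.50,.05,.24],.3)
f=wrist(); save(cv2.resize(f["img"][160:340,60:360],None,fx=2.6,fy=2.6,interpolation=cv2.INTER_CUBIC),"c4")
m=tile_mask(f); b=cv2.minAreaRect(np.argwhere(m)[:,::-1].astype(np.float32)); print(b)
w=np.array([ray(f,q,.028)[:2] for q in cv2.boxPoints(b)]); print(np.round(w,4),w.mean(0)); print(get_state()["clock"])
E
```

```text
((194.95123291015625, 227.43902587890625), (55.878360748291016, 35.55895233154297), 6.34019136428833)
[[ 0.5799 -0.0966]
 [ 0.5316 -0.086 ]
 [ 0.5398 -0.0168]
 [ 0.5887 -0.0247]] [ 0.56001059 -0.05602778]
11.6167
```

View pics/c4.png

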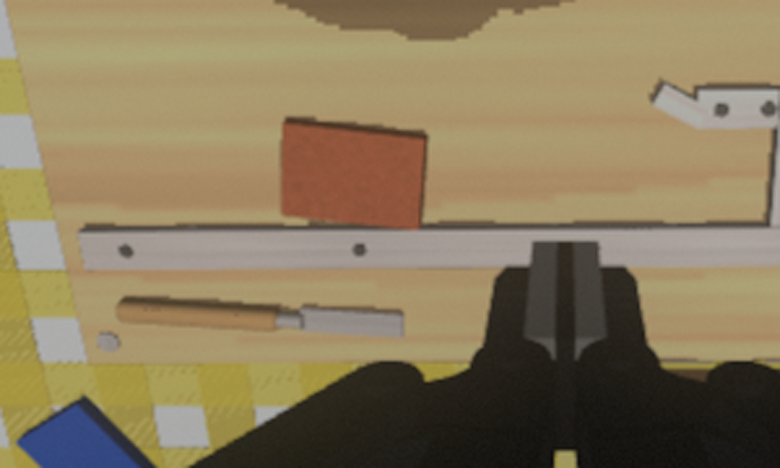

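The tile's right corner touches the fence at crop (420,228), but it's still about 6° askew. I'll push again a little left of centre and with more force.

```bash
python3 - <<'E'
from h import *
R=[0,np.pi,0]
movep([.50,-.066,.06],R); move_l([.50,-.066,.023],.08)
r=move_l([.545,-.066,.023],.025,until_force=14)
s=get_state(); print(r,s["position"],s["contact_force"],s["clock"])
p=s["position"]
move_l([p[0]-.02,-.066,.023],.08); move_l([.50,.05,.24],.3)
f=wrist(); save(cv2.resize(f["img"][160:340,60:360],None,fx=2.6,fy=2.6,interpolation=cv2.INTER_CUBIC),"c5")
m=tile_mask(f); b=cv2.minAreaRect(np.argwhere(m)[:,::-1].astype(np.float32)); print(b)
w=np.array([ray(f,q,.028)[:2] for q in cv2.boxPoints(b)]); print(np.round(w,4),w.mean(0)); print(get_state()["clock"])
E
```

```text
True [ 0.52763437 -0.06594947  0.02198196] [-0.31260534  0.4057208   0.16690022] 14.2917
((197.0, 230.5), (35.0, 56.0), 90.0)
[[ 0.5396 -0.087 ]
 [ 0.5396 -0.0164]
 [ 0.5879 -0.019 ]
 [ 0.5879 -0.0924]] [ 0.5637644  -0.05367045]
15.7
```

View pics/c5.png

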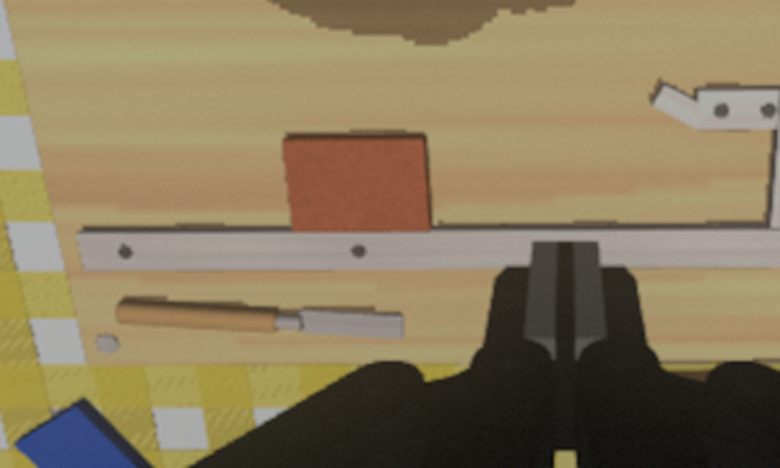

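The tile is now flat against the fence, with its centre at about (0.564, -0.054). Next I slide it along the fence to just short of the lead-in, then check it.

```bash
python3 - <<'E'
from h import *
R=[0,np.pi,0]
movep([.558,-.135,.07],R); move_l([.558,-.135,.023],.08)
r=move_l([.560,-.03,.023],.04,until_force=10)
s=get_state(); print(r,s["position"],s["contact_force"],s["clock"])
p=s["position"]
move_l([p[0]-.001,p[1]-.015,.023],.08); move_l([.50,-.09,.24],.3)
f=wrist()
m=tile_mask(f); b=cv2.minAreaRect(np.argwhere(m)[:,::-1].astype(np.float32)); print(b)
w=np.array([ray(f,q,.028)[:2] for q in cv2.boxPoints(b)]); print(np.round(w,4),w.mean(0)); print(get_state()["clock"])
E
```

```text
False [ 0.56031341 -0.02991619  0.02308049] [-0.18534809 -0.24052371 -0.25819157] 20.225
((355.5, 228.5), (35.0, 55.0), 90.0)
[[ 0.5388 -0.0255]
 [ 0.5388  0.0438]
 [ 0.5872  0.0492]
 [ 0.5872 -0.0229]] [0.56301726 0.0111405 ]
21.525
```

The tile is square and still on the fence. Now the final slide into the pocket until it meets the stop.

```bash
python3 - <<'E'
from h import *
R=[0,np.pi,0]
movep([.556,-.055,.07],R); move_l([.556,-.055,.023],.08)
r=move_l([.5585,.045,.023],.04,until_force=10)
s=get_state(); print(r,s["position"],s["contact_force"],s["clock"])
if not r:
    r=move_l([.559,.095,.023],.025,until_force=10)
s=get_state(); print(r,s["position"],s["contact_force"],s["clock"])
p=s["position"]
move_l([p[0],p[1]-.02,.023],.08); move_l([.50,.0,.24],.3)
f=wrist(); save(cv2.resize(f["img"][160:320,280:520],None,fx=3.3,fy=3.3,interpolation=cv2.INTER_CUBIC),"c6")
m=tile_mask(f); b=cv2.minAreaRect(np.argwhere(m)[:,::-1].astype(np.float32)); print(b)
w=np.array([ray(f,q,.028)[:2] for q in cv2.boxPoints(b)]); print(np.round(w,4),w.mean(0)); print(get_state()["clock"])
E
```

```text
False [0.55848336 0.04491567 0.02297364] [-0.61987052 -0.88432355 -0.85870302] 25.675
True [0.55880642 0.0767885  0.02283725] [ 0.38970837 -1.9606329   0.30701722] 26.975
((370.0, 228.5), (35.0, 56.0), 90.0)
[[0.5381 0.0803]
 [0.538  0.1504]
 [0.5862 0.1565]
 [0.5864 0.0836]] [0.56216912 0.1176979 ]
28.35
```

View pics/c6.png

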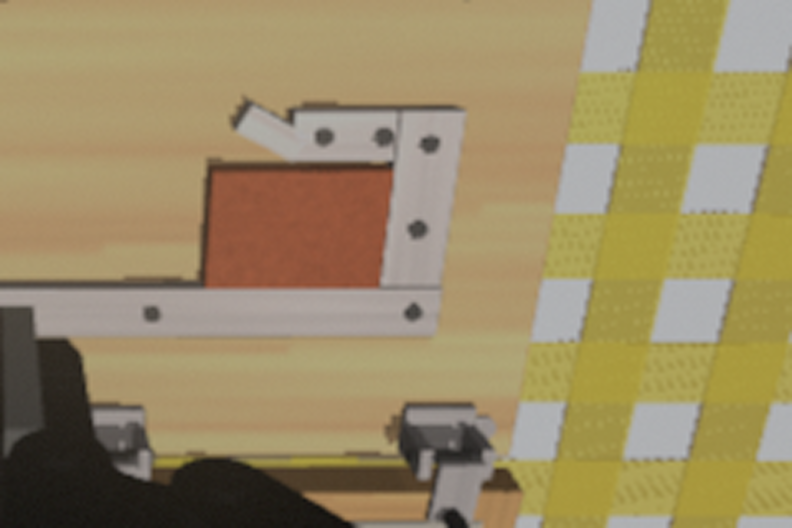

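The tile sits in the pocket at crop (295,228) with no visible gap to the fence (row 287) or the stop (column 385). I'll do one firmer confirming push along the fence to make sure it is seated, then hand in.

```bash
python3 - <<'E'
from h import *
R=[0,np.pi,0]
movep([.557,.05,.07],R); move_l([.557,.05,.023],.08)
r=move_l([.560,.095,.023],.02,until_force=18)
s=get_state(); print(r,s["position"],s["contact_force"],s["clock"])
p=s["position"]
move_l([p[0],p[1]-.02,.023],.08); move_l([.50,.0,.24],.3)
f=wrist()
m=tile_mask(f); b=cv2.minAreaRect(np.argwhere(m)[:,::-1].astype(np.float32)); print(b)
w=np.array([ray(f,q,.028)[:2] for q in cv2.boxPoints(b)]); print(w.mean(0),get_state()["clock"])
if r and abs(p[1]-.0768)<.003: print(sign_off())
E
```

```text
True [0.55865075 0.07677894 0.02278575] [ 0.67807425 -1.75423241  2.19279764] 31.3583
((371.0, 228.5), (35.0, 56.0), 90.0)
[0.56194039 0.11743154] 32.7417
the job is handed in; nothing more can be done
None
```

The terracotta tile was pushed flat against the fence, then slid along it into the corner pocket. A firmer second push along the fence stopped at the same place, so I handed the job in at about 33 s; no verdict was returned.

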